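# Put the top-heavy dial gauge away and fold the lid stay

### The job

Put the leather thickness gauge away in the wooden chest: it is top-heavy on a small foot, so take it high, by its dial case and not by the thin pillar, carry it slowly and upright, and stand it without dropping it on the felt of the rear compartment, beside the jar, then let go. Only then break the lid's folding stay by pushing its elbow back, get out of the way and let the lid sink until it is fully shut. Never let the gauge tip, do not slam the lid, and leave the other things where they are.

Things in the scene. Friction and masses are not known exactly. Their poses are not given: they have to be found in the camera images.
- gauge: dial thickness gauge, loose, standing on the bench left of the chest; 165 mm tall, about 0.4 kg, centre of mass about 100 mm up. Origin at the underside's centre of its round foot (49 mm across, 10 mm thick); z is up; its white dial looks along its -x. Between foot and dial only a thin pillar and stem, joined by a clamp arm at z = 83 to 97 mm. It topples when leaned about 13 degrees.
- dial (a point): centre of the gauge's dial case, 137 mm above its underside; axes as gauge. The case is a drum whose axis is x: 56 mm across (along y and z), from x = -11 to +10 mm, with flat faces front and back that can be pinched. Hold it here, not by the slender stem and pillar below.
- chest: plywood chest fixed to the bench, 220 (x) x 270 (y) x 185 mm high, walls 10 mm, inner floor at z = 12 mm. Origin at the centre of its underside; front faces its -x; yawed a little. A partition 60 mm high at x = -13 to -7 mm divides it: in front three thread spools in small cells; behind it the rear compartment (x = -7 to 100, y = -125 to 125 mm), lined with felt.
- rear_bay (a point): point on the felt (z = 12 mm) in the middle of the free part of the rear compartment, at the chest's x = 46, y = -25 mm; axes as the chest. To its left a jar, 64 mm across and 97 mm high, is fixed at x = 52, y = 86 mm; to its right the folding stay swings within 12 mm of y = -114 mm.
- lid (a joint): lid hinge, rad: 0 = propped open as found, 1.08 = fully shut. Hinged along the back rim (chest's x = 110, z = 185 mm). A damper in the hinge lets it sink shut by itself in about 3 s once the stay is broken; it comes to rest on anything in its way.
- lid_pull (a point): dark wooden pull in the middle of the free edge of the lid (220 x 270 x 12 mm, 0.55 kg). As found the lid leans forward over the rear compartment, 28 degrees short of upright, so a gripper cannot come straight down there: reach in from the front with the tool leaning back towards the robot, 30 to 45 degrees.
- stay (a joint): elbow of the folding stay, rad: 0 = locked, just past straight (elbow bowed to the front); 0.2 = straight; grows as the elbow is pushed back (chest's +x, at first about 23 degrees downward) and the stay folds; about 3.15 when the lid is shut. 5 to 10 N break it; pushed back 35 mm or so (1.2 rad), the lid's weight folds it the rest of the way.
- stay_elbow (a point): centre of the round dark boss (18 mm across, 11 mm wide along the chest's y) where the stay's two flat steel links, 85 mm between pivots, meet: at first at the chest's x = -16, y = -111, z = 243 mm, 58 mm above the rim just inside the right (-y) wall. The lower link is pivoted on that wall at x = -50, z = 165 mm, the upper on the lid. Its axes turn with the upper link.
- tape_measure: bystander, loose, to be left alone: yellow tape measure, 31x98x65 mm, on the bench right of the chest
- glue_pot: bystander, loose, to be left alone: grey cement pot with black knobbed lid, 85 mm across, 113 mm high, behind the gauge
- bone_folder: bystander, loose, to be left alone: flat cream bone folder, 144 mm long, 5 mm thick, lying front left
- wax: bystander, loose, to be left alone: pale wax block 34x62x24 mm, lying far left
- tape_roll: bystander, loose, to be left alone: roll of masking tape, 104 mm across, 25 mm high, lying left

How it is judged:
On the way, in this order (a step that is already met when the one before it is completed fails the run):
1. the gauge stands upright and let go on the felt of the rear compartment, the lid still propped open and the stay locked (x of gauge in the frame of chest between 0 and 0.095 m and y of gauge in the frame of chest between -0.115 and 0.06 m and z of gauge in the frame of chest between 0.007 and 0.018 m and angle between gauge's own z axis and vertical below 0.06 rad and contact force between the fingers and gauge below 0.1 N and linear speed of gauge below 0.03 m/s and value of joint lid below 0.05 rad and value of joint stay below 0.15 rad), for 0.2 s.
2. the stay is broken and the lid on its way down (value of joint stay above 0.7 rad).
At the end, for the whole second after the job is handed in: The lid is shut (within 0.03 rad) and at rest, and inside the chest the gauge stands still and let go on the felt of the rear compartment, upright within 3.4 degrees; the other things lie within 30 mm of where they were (x of gauge in the frame of chest between 0 and 0.095 m and y of gauge in the frame of chest between -0.115 and 0.06 m and z of gauge in the frame of chest between 0.007 and 0.018 m and angle between gauge's own z axis and vertical below 0.06 rad and contact force between the fingers and gauge below 0.1 N and linear speed of gauge below 0.03 m/s and value of joint lid above 1.05 rad and velocity of joint lid below 0.05 rad/s); the robot touches nothing.
It fails at once if the gauge leans more than 15 degrees (angle between gauge's own z axis and vertical above 0.26 rad).
It fails at once if the gauge is gripped too low, below its dial case (contact force between the fingers and gauge above 2 N and z of the grasp point in the frame of dial below -0.035 m).
It fails at once if the gauge is dropped or moved faster than 0.7 m/s (linear speed of gauge above 0.7 m/s).
It fails at once if the lid is slammed (faster than 1.5 rad/s) (velocity of joint lid above 1.5 rad/s).
It fails at once if a bystander is moved more than 30 mm (distance of any of tape_measure, glue_pot, bone_folder, wax, tape_roll from where it was at the start of the episode above 0.03 m).
It also fails if it takes over 48 s, if anything falls off the work surface, if the arm or the gripper's body presses on something with over 40 N, if the wrist force passes 120 N, or if a joint passes its speed limit or range.

### The arm

A 6-joint arm with a two-finger parallel gripper is mounted at the origin on a cart in front of the work surface, level with it; the furniture and walls round the work are solid. World frame = base frame: x ahead of the robot, y to its left, z up, the work surface at z = 0. Lengths are in m, angles in rad, forces in N, time in s.
With the tool pointing down it reaches from about 0.325 to 0.85 m from the base axis. Payload 4.4 kg.
Tool frame: the origin (TCP) lies midway between the tips of the shut fingers; the grasp point (between the pads) lies 19 mm behind it; z points along the fingers, y is the line along which they close (so a half turn about z gives the same grasp; the last joint's range is limited). The gripper opens to 94 mm and grips with 3 to 60 N. Pads are 16 mm wide; open, the fingers measure 119 mm over their backs; the gripper's body (75 mm by 177 mm) begins 78 mm behind the grasp point.
Start: joints at [-1.383, 0.207, 1.542, -0, 1.393, -0.15], TCP at [0.191, -0.543, 0.205] pointing down, gripper open.
Joint ranges: [-2.73, 2.73], [-0.86, 2.22], [0.23, 2.46], [-1.11, 4.25], [0.08, 2.63], [-2.82, 2.82]. Speed limits (rad/s): [2.79, 2.79, 3.14, 3.14, 3.14, 3.14].

### API

Orientations are given as a unit quaternion [w, x, y, z].
In Python, from cell import robot gives the robot as it stands. The module is installed in compiled form; this text tells all that it offers.
- The arm moves only by the tool jog_arm, never from a script. Its arguments are lists of equal length, an entry for each row: "gripper": the opening, from -1 (shut) to 1 (fully open); "dp": the shift along the tool's x, y, z in mm, a list of three; "twist": the turn about the tool's z in rad. In form: {"gripper": [gripper, ...], "dp": [[x, y, z], ...], "twist": [twist, ...]}. A call has exactly 10 rows; each row is the pose to reach, as a shift and turn from the pose commanded when the call began, along the tool's axes at that moment; what a row does not reach only later rows make up. A row lasts 1/12 s, in which the tool goes at most 41.7 mm and 7.16 degrees, less where a joint would pass 70% of its speed; a pose out of reach is approached as far as the arm can. A call with a gripper value outside its range is refused whole. The fingers move at their own pace and stop on an object; "force" is the grip in N (left out, the last holds). Time passes only in rows, so rows that repeat a pose let the fingers close, or fill a call up. It gives the time, the measured TCP pose, the force, the opening and the grip force at its end, in the units of the state.
- robot.state(): the state, without advancing time (a new reading comes with each control period).
- robot.grab_frame(name): name is "scene" or "side" or "wrist"; returns (picture, depth): 420x560x3 uint8, red, green, blue; 420x560 float32, m along the optical axis (not along the pixel's ray), 0 where there is no reading.
- robot.calibration(name): a dict with "fx", "fy", "cx", "cy" (pixels), "origin" and "rotation" of the camera in the world; the wrist camera has in their place "mount" (4x4, takes a point from camera to tool coordinates, whose origin is the TCP and whose axes are the flange's). Camera axes: x right, y up, looking along -z (the intrinsics and any distortion apply to the point x, -y, -z); pixel columns grow to the right and rows downward; lengths in m; the calibration is good to about 2 mm. A picture is of the moment at which its call begins: read the wrist's pose just before it. calibration takes no time and is no camera call.
- robot.close_job(): hands the job in; it is judged then, once.
The state is a dict: "time": time; "joints": joint angles; "joint_vel": joint speeds; "joint_torque": joint torques, N m; "ee_pos": TCP position; "eef_rot": TCP orientation; "contact_force": force on the tool from outside, world axes, zero at the start; "moment": the same for the moment, N m; "finger_gap": finger opening in m; "gripper_force": force on a finger pad.
Only numpy, scipy, OpenCV 4.12 (cv2) and the standard library are available. Lean on these libraries where they do the work, as an engineer would, in place of code of your own. Each camera call takes 0.05 s, during which the arm holds its last target. There are 200 camera calls.

## Working session

There is one attempt and no reset: what is moved stays moved. The work goes in short steps, Python scripts to look and compute and a tool call to move; the robot and the scene stay as the last step left them, time stands still between calls to the robot, and variables do not carry over. Pictures are saved under pics/ and viewed, at most 10 in all, crops included, and the job is handed in when it is done.

Besides the shell and the picture viewer there is one more tool, called after "Request:" by a JSON object that holds its "name" and its "arguments". jog_arm: Moves the arm, as the interface text tells. Its arguments: {"type":"object","properties":{"gripper":{"type":"array"},"dp":{"type":"array"},"twist":{"type":"array"},"force":{"type":"number"}},"required":["gripper","dp","twist"]}

```bash
mkdir -p pics; cat > h.py <<'E'
import numpy as np, cv2
from cell import robot
from scipy.spatial.transform import Rotation as R
def pts(name,depth,st=None):
    c=robot.calibration(name); h,w=depth.shape
    u,v=np.meshgrid(np.arange(w),np.arange(h))
    P=np.stack([(u-c["cx"])/c["fx"]*depth,-(v-c["cy"])/c["fy"]*depth,-depth],-1)
    if "mount" in c:
        P=P@np.array(c["mount"])[:3,:3].T+np.array(c["mount"])[:3,3]
        q=st["eef_rot"]; return P@R.from_quat([q[1],q[2],q[3],q[0]]).as_matrix().T+np.array(st["ee_pos"])
    return P@np.array(c["rotation"]).T+np.array(c["origin"])
def save(n,im): cv2.imwrite("pics/"+n+".png",im[...,::-1])
E
python3 - <<'E'
from h import *
print(robot.state())
for n in ("scene","side"):
    im,d=robot.grab_frame(n); save(n+"0",im); np.save(n+"0.npy",d)
    c=robot.calibration(n); print(n,{k:(np.round(v,4).tolist()) if not isinstance(v,str) else v for k,v in c.items()}, (d>0).mean())
E
```

```text
{'time': 0.0, 'joints': array([-1.38352452e+00,  2.07427820e-01,  1.54288682e+00, -1.76680944e-05,
        1.39350013e+00, -1.50503601e-01]), 'joint_vel': array([-0.0004553 , -0.00082834,  0.00095839, -0.00160282,  0.00058018,
        0.00047199]), 'joint_torque': array([ 1.29157597e-03, -3.70878339e+01, -2.81415135e+01,  6.99942489e-02,
        3.61545291e-02, -1.81431083e-04]), 'ee_pos': array([ 0.1903835 , -0.54174042,  0.20431821]), 'eef_rot': array([-1.11070987e-03,  9.85771466e-01,  1.68087425e-01, -2.91170054e-05]), 'contact_force': array([-0.01745965, -0.08161286,  0.22732873]), 'moment': array([0.01462193, 0.01314426, 0.03092158]), 'gripper_force': 0.0, 'finger_gap': 0.09368847271312909}
scene {'fx': 379.1627, 'fy': 379.1627, 'cx': 280.0481, 'cy': 209.1956, 'origin': [-0.395, 0.4873, 0.7661], 'rotation': [-0.4578, -0.2741, 0.4409, 0.7217]} 0.9960714285714286
side {'fx': 399.3456, 'fy': 399.3456, 'cx': 272.6527, 'cy': 206.276, 'origin': [0.279, -1.1008, 0.9222], 'rotation': [0.8624, 0.4957, -0.0567, -0.0861]} 0.9958886054421768
```

View pics/scene0.png

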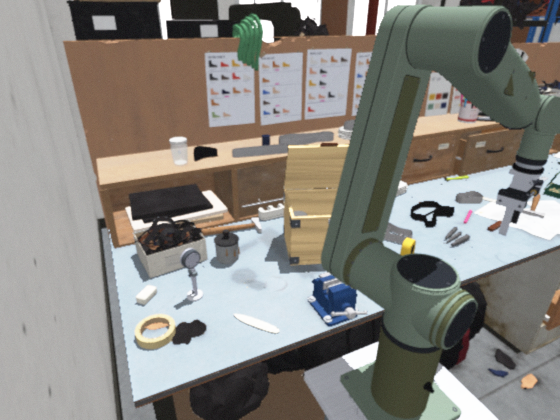

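View pics/side0.png

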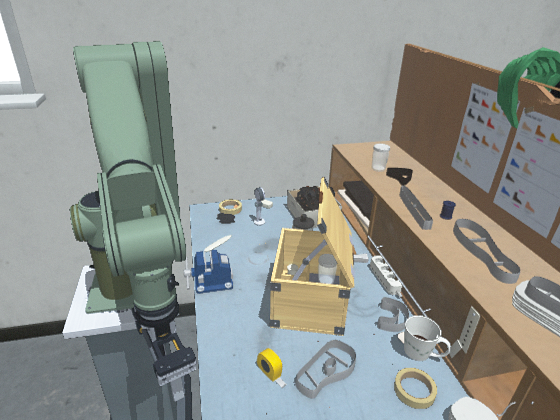

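The scene view shows the gauge with its dial at about (190,258) and foot at (195,296), and the chest around (310,230). In the side view the gauge is at (259,192)-(259,222), with the chest at (270-350, 230-330), the stay near (312,258) and the jar near (328,268).

```bash
python3 - <<'E'
s=open('h.py').read()
s=s.replace('np.array(c["rotation"]).T','RM(c["rotation"]).T').replace('def pts','def RM(q): return R.from_quat([q[1],q[2],q[3],q[0]]).as_matrix()\ndef pts',1)
open('h.py','w').write(s)
E
python3 - <<'E'
from h import *
C={}
for n in ("scene","side"):
    d=np.load(n+"0.npy"); P=pts(n,d); C[n]=P
P=C["scene"]
for (u,v) in [(190,258),(195,296),(192,275),(330,240),(250,320),(227,245),(330,290)]: print("scene",u,v,P[v,u].round(3))
for (u,v) in [(259,192),(259,222),(300,300),(285,235),(212,270),(305,220),(328,265)]: print("side",u,v,C["side"][v,u].round(3))
# gauge cluster
g=P[235:305,175:210].reshape(-1,3)
c0=P[296,195]
for n in C:
    q=C[n].reshape(-1,3); m=(np.hypot(q[:,0]-c0[0],q[:,1]-c0[1])<0.06)&(q[:,2]>0.004)&(q[:,2]<.18)
    q=q[m]
    for lo,hi in ((.004,.02),(.02,.08),(.08,.1),(.11,.17)):
        k=q[(q[:,2]>lo)&(q[:,2]<hi)]
        if len(k): print(n,lo,len(k),k.min(0).round(3),k.max(0).round(3),np.median(k,0).round(3))
# chest rim
for n in C:
    q=C[n].reshape(-1,3); m=(abs(q[:,2]-.185)<.004)&(q[:,0]>.3)&(q[:,0]<.9)&(abs(q[:,1])<.5)
    k=q[m]; print(n,len(k)); 
    if len(k)>20: print(cv2.minAreaRect(k[:,:2].astype(np.float32)*1000))
    np.save(n+"_rim.npy",k)
im=cv2.imread("pics/scene0.png")[215:335,110:350]; a=cv2.resize(im,None,fx=3.3,fy=3.3,interpolation=2)
cv2.imwrite("pics/c1.png",a)
im=cv2.imread("pics/side0.png")[170:340,180:400]; cv2.imwrite("pics/c2.png",cv2.resize(im,None,fx=3.5,fy=3.5,interpolation=2))
E
```

```text
scene 190 258 [0.516 0.33  0.145]
scene 195 296 [0.518 0.329 0.006]
scene 192 275 [0.511 0.331 0.09 ]
scene 330 240 [0.185 0.087 0.33 ]
scene 250 320 [0.355 0.215 0.005]
scene 227 245 [0.639 0.183 0.078]
scene 330 290 [0.27  0.015 0.105]
side 259 192 [0.527 0.307 0.159]
side 259 222 [0.527 0.314 0.01 ]
side 300 300 [ 0.538 -0.289  0.123]
side 285 235 [ 0.556 -0.023  0.166]
side 212 270 [ 0.305 -0.052  0.078]
side 305 220 [0.684 0.166 0.094]
side 328 265 [ 0.675 -0.135  0.108]
scene 0.004 107 [0.502 0.307 0.004] [0.546 0.348 0.02 ] [0.52  0.329 0.008]
scene 0.02 79 [0.512 0.319 0.02 ] [0.536 0.332 0.078] [0.518 0.326 0.049]
scene 0.08 60 [0.509 0.316 0.082] [0.538 0.339 0.1  ] [0.516 0.329 0.092]
scene 0.11 314 [0.509 0.298 0.11 ] [0.543 0.357 0.165] [0.521 0.329 0.142]
side 0.004 72 [0.469 0.271 0.004] [0.576 0.38  0.018] [0.525 0.319 0.01 ]
side 0.02 55 [0.516 0.315 0.02 ] [0.539 0.333 0.079] [0.524 0.325 0.05 ]
side 0.08 32 [0.511 0.31  0.081] [0.543 0.337 0.099] [0.525 0.32  0.094]
side 0.11 122 [0.512 0.296 0.112] [0.547 0.35  0.168] [0.527 0.315 0.145]
scene 269
((615.9716796875, -138.56497192382812), (199.98997497558594, 229.55105590820312), 70.1153335571289)
side 567
((610.731201171875, -173.12960815429688), (276.76043701171875, 233.9176025390625), 69.54472351074219)
```

View pics/c2.png

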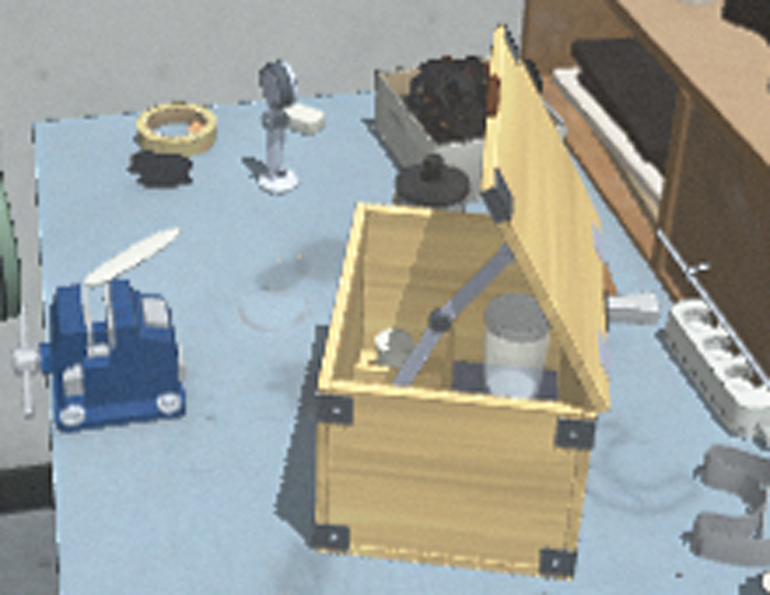

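The crop shows the chest open to the left and back. The stay elbow is at crop (440,320), the jar at (517,340), and the blue felt sits behind the partition. Next I'll fit the chest and dial directions.

```bash
cat > fit.py <<'E'
from h import *
C={n:pts(n,np.load(n+"0.npy")) for n in("scene","side")}
I={n:cv2.imread(f"pics/{n}0.png") for n in C}
def plane(k):
    for _ in range(6):
        c=k.mean(0); n=np.linalg.svd(k-c,full_matrices=False)[2][2]; r=abs((k-c)@n); k=k[r<max(.002,2*np.median(r))]
    return c,n,len(k)
# right wall face in side view, front wall in scene
q=C["side"][290:326,280:340].reshape(-1,3); q=q[(q[:,2]>.03)&(q[:,2]<.17)]
print("right wall",[np.round(x,4) for x in plane(q)])
q=C["scene"][225:262,292:325].reshape(-1,3); q=q[(q[:,2]>.03)&(q[:,2]<.17)]
c,n,l=plane(q); print("scene wall",c.round(4),n.round(4),l)
# dial faces
for s in C:
    q=C[s].reshape(-1,3); m=(np.hypot(q[:,0]-.525,q[:,1]-.326)<.045)&(q[:,2]>.114)&(q[:,2]<.165); c,n,l=plane(q[m]); print("dial",s,c.round(4),n.round(4),l,m.sum())
# rim side pts
k=np.load("side_rim.npy"); print(k[:,:2].min(0),k[:,:2].max(0))
w=C["side"]
# bench z
print("bench",np.median(C["scene"][300:312,215:235,2]),np.median(w[350:370,240:255,2]))
# dark boss elbow and lid edge in side image
hsv=cv2.cvtColor(I["side"],cv2.COLOR_BGR2HSV)
cu,cv=180+440/3.5,170+320/3.5
y,x=np.mgrid[0:420,0:560]; m=(np.hypot(x-cu,y-cv)<6)&(hsv[...,2]<80)
print("elbow px",x[m].mean(),y[m].mean(),w[m].mean(0).round(4),m.sum())
for u,v in [(338,188),(500,30)]: pass
for a,b in [(500,30),(490,185),(605,405),(320,388),(362,205),(607,410)]:
    u,v=int(180+a/3.5),int(170+b/3.5); print((u,v),w[v,u].round(3))
E
python3 fit.py
```

```text
right wall [array([ 0.5656, -0.2989,  0.0993]), array([-0.3379, -0.9412, -0.003 ]), np.int64(1607)]
scene wall [ 0.5277 -0.0595  0.095 ] [-0.942   0.3355 -0.0035] 664
dial scene [0.5198 0.3238 0.1362] [-0.9474 -0.3175  0.0403] 155 305
dial side [0.5253 0.319  0.1397] [ 0.8671  0.4806 -0.1312] 66 114
[ 0.45933832 -0.33435482] [ 0.71237923 -0.00531994]
bench -0.0024066145856584398 0.0005004964608034124
elbow px nan nan [nan nan nan] 0
(322, 178) [ 0.659 -0.054  0.384]
(320, 222) [ 0.576 -0.297  0.386]
(352, 285) [ 0.667 -0.337  0.198]
(271, 280) [ 0.459 -0.261  0.186]
(283, 228) [ 0.552 -0.012  0.187]
(353, 287) [ 0.671 -0.336  0.19 ]fit.py:25: RuntimeWarning: Mean of empty slice.
  print("elbow px",x[m].mean(),y[m].mean(),w[m].mean(0).round(4),m.sum())
  ret = ret.dtype.type(ret / rcount)
  ret = um.true_divide(
```

Request:
{"name": "jog_arm", "arguments": {"gripper": [1,1,1,1,1,1,1,1,1,1], "dp": [[0,0,-40],[0,0,-80],[0,0,-120],[0,0,-160],[0,0,-200],[0,0,-240],[0,0,-280],[0,0,-320],[0,0,-360],[0,0,-400]], "twist": [0,0,0,0,0,0,0,0,0,0]}}

```text
time: 0.93
ee_pos: [0.1905, -0.5419, 0.607]
eef_rot: [-0.0, 0.986, 0.168, -0.0]
contact_force: [0.5, -0.5, 0.4]
finger_gap: 0.0941
gripper_force: 0.0
```

Request:
{"name": "jog_arm", "arguments": {"gripper": [1,1,1,1,1,1,1,1,1,1], "dp": [[0,0,-40],[0,0,-80],[0,0,-120],[0,0,-160],[0,0,-200],[0,0,-240],[0,0,-280],[0,0,-320],[0,0,-360],[0,0,-400]], "twist": [0,0,0,0,0,0,0,0,0,0]}}

```text
time: 1.77
ee_pos: [0.1629, -0.4635, 0.755]
eef_rot: [0.011, 0.986, 0.168, 0.002]
contact_force: [-0.2, -0.4, 0.4]
finger_gap: 0.0938
gripper_force: 0.0
```

```bash
python3 -c "
from h import *
s=robot.state();print(s['joints'].round(3),s['eef_rot'],s['ee_pos'],s['joint_vel'].round(3))"
```

```text
[-1.412  0.312  0.225  0.006  2.583 -0.173] [0.01060602 0.98571665 0.16807043 0.00159315] [ 0.16287892 -0.46346528  0.75502249] [-0.037 -0.125  0.002  0.001  0.137 -0.037]
```

Request:
{"name": "jog_arm", "arguments": {"gripper": [1,1,1,1,1,1,1,1,1,1], "dp": [[0,0,5],[0,0,5],[0,0,5],[0,0,5],[0,0,5],[0,0,5],[0,0,5],[0,0,5],[0,0,5],[0,0,5]], "twist": [0,0,0,0,0,0,0,0,0,0]}}

```text
time: 2.6
ee_pos: [0.1633, -0.4649, 0.7486]
eef_rot: [0.009, 0.986, 0.168, 0.002]
contact_force: [0.7, -0.2, -0.0]
finger_gap: 0.0941
gripper_force: 0.0
```

Request:
{"name": "jog_arm", "arguments": {"gripper": [1,1,1,1,1,1,1,1,1,1], "dp": [[25,-26,17],[50,-52,34],[75,-79,50],[100,-105,67],[126,-131,84],[151,-157,100],[176,-183,117],[201,-210,134],[226,-236,150],[251,-262,167]], "twist": [-0.12,-0.24,-0.36,-0.48,-0.6,-0.72,-0.84,-0.96,-1.08,-1.2]}}

```text
time: 3.43
ee_pos: [0.3143, -0.1357, 0.576]
eef_rot: [0.009, 0.717, 0.697, -0.004]
contact_force: [1.0, -0.0, 0.3]
finger_gap: 0.0936
gripper_force: 0.0
```

```bash
cat >> h.py <<'E'
def go(x,y,z,s=None):
    s=s or robot.state(); M=RM(s["eef_rot"]); d=M.T@(np.array([x,y,z])-s["ee_pos"])*1000
    print("pos",s["ee_pos"].round(4),"toolx az %.1f"%np.degrees(np.arctan2(M[1,0],M[0,0])),"z",M[:,2].round(3),"j",s["joints"].round(2),"dp",d.round(1),"rows %.1f"%(np.linalg.norm(d)/41.7))
E
python3 -c "
from h import *
go(.523,.326,.32)"
```

```text
pos [ 0.3143 -0.1357  0.576 ] toolx az 88.4 z [ 0.007 -0.019 -1.   ] j [-0.65 -0.31  1.29 -0.01  2.15 -0.63] dp [472.  193.8 248.8] rows 13.6
```

Request:
{"name": "jog_arm", "arguments": {"gripper": [1,1,1,1,1,1,1,1,1,1], "dp": [[34,14,18],[68,28,36],[102,42,53],[136,56,71],[170,70,89],[204,83,107],[238,97,125],[272,111,142],[306,125,160],[340,139,178]], "twist": [-0.06,-0.12,-0.18,-0.24,-0.3,-0.35,-0.35,-0.35,-0.35,-0.35]}}

```text
time: 4.27
ee_pos: [0.4658, 0.1964, 0.3928]
eef_rot: [0.008, 0.586, 0.81, -0.005]
contact_force: [0.9, 0.1, 0.6]
finger_gap: 0.0941
gripper_force: 0.0
```

```bash
python3 -c "
from h import *
go(.51,.30,.30)"
```

```text
pos [0.4658 0.1964 0.3928] toolx az 108.2 z [ 0.007 -0.018 -1.   ] j [ 0.24 -0.02  1.41 -0.02  1.75 -0.08] dp [86.4 74.3 91.2] rows 3.5
```

Request:
{"name": "jog_arm", "arguments": {"gripper": [1,1,1,1,1,1,1,1,1,1], "dp": [[22,18,23],[44,37,46],[66,56,68],[86,74,91],[86,74,91],[86,74,91],[86,74,91],[86,74,91],[86,74,91],[86,74,91]], "twist": [0,0,0,0,0,0,0,0,0,0]}}

```text
time: 5.1
ee_pos: [0.5103, 0.2969, 0.303]
eef_rot: [0.009, 0.587, 0.809, -0.004]
contact_force: [0.2, -0.8, 0.2]
finger_gap: 0.0939
gripper_force: 0.0
```

```bash
cat > w.py <<'E'
import sys
from h import *
n=sys.argv[1]; s=robot.state(); im,d=robot.grab_frame("wrist"); save(n,im); P=pts("wrist",d,s); np.save(n+"P.npy",P)
go(.523,.326,.2,s)
q=P.reshape(-1,3); m=(np.hypot(q[:,0]-.523,q[:,1]-.326)<.05)&(q[:,2]>.003)&(q[:,2]<.18); q=q[m]
for lo,hi in ((.003,.015),(.08,.1),(.105,.12),(.12,.155),(.155,.17)):
    k=q[(q[:,2]>lo)&(q[:,2]<hi)]
    if len(k)>5:
        r=cv2.minAreaRect((k[:,:2]*1000).astype(np.float32)); print(lo,len(k),k.min(0).round(3),k.max(0).round(3),np.round(r[0],1),np.round(r[1],1),round(r[2],1))
E
python3 w.py w1; python3 -c "
from cell import robot; print(robot.calibration('wrist'))"
```

```text
pos [0.5103 0.2969 0.303 ] toolx az 108.1 z [ 0.009 -0.017 -1.   ] j [ 0.39  0.18  1.37 -0.02  1.59  0.08] dp [ 25.7  20.8 102.6] rows 2.6
0.003 262 [0.482 0.307 0.003] [0.555 0.353 0.015] [516.8 331.7] [77.4 34.4] 50.2
0.08 112 [0.511 0.316 0.089] [0.523 0.341 0.099] [515.5 328.3] [ 9.1 24.8] 15.3
0.105 39 [0.517 0.317 0.106] [0.524 0.335 0.118] [518.9 325.3] [ 3.2 19.6] 19.1
0.12 303 [0.513 0.301 0.123] [0.548 0.358 0.155] [530.3 328.8] [21.5 56.1] 18.8
0.155 927 [0.515 0.306 0.155] [0.547 0.353 0.168] [530.8 329. ] [21.6 44.9] 19.2
{'fx': 324.54570520410215, 'fy': 324.54570520410215, 'cx': 279.9102702470064, 'cy': 211.61534057693777, 'mount': array([[-6.96077469e-05,  9.64721376e-01,  2.63272981e-01,
         7.62840791e-02],
       [ 9.99999640e-01, -1.55383880e-04,  8.33772885e-04,
         7.77877923e-05],
       [ 8.45266902e-04,  2.63272944e-01, -9.64721018e-01,
        -1.79665576e-01],
       [ 0.00000000e+00,  0.00000000e+00,  0.00000000e+00,
         1.00000000e+00]])}
```

View pics/w1.png

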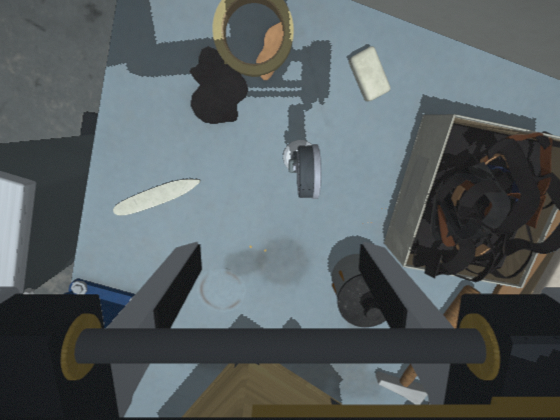

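The wrist view shows the gauge's drum edge-on at (310,170), with its axis along the image columns, so the pads will straddle its flat faces. The bench around it is clear.

Request:
{"name": "jog_arm", "arguments": {"gripper": [1,1,1,1,1,1,1,1,1,1], "dp": [[27,28,20],[27,28,50],[27,28,80],[27,28,110],[27,28,135],[27,28,155],[27,28,168],[27,28,168],[27,28,168],[27,28,168]], "twist": [0,0,0,0,0,0,0,0,0,0]}}

```text
time: 5.98
ee_pos: [0.5303, 0.3293, 0.1346]
eef_rot: [0.009, 0.587, 0.81, -0.004]
contact_force: [1.0, -0.5, 0.3]
finger_gap: 0.0938
gripper_force: 0.0
```

Request:
{"name": "jog_arm", "arguments": {"gripper": [-0.2,-0.3,-0.4,-0.5,-0.6,-0.7,-0.8,-1,-1,-1], "dp": [[0,1,0],[0,1,0],[0,1,0],[0,1,0],[0,1,0],[0,1,0],[0,1,0],[0,1,0],[0,1,0],[0,1,0]], "twist": [-0.02,-0.02,-0.02,-0.02,-0.02,-0.02,-0.02,-0.02,-0.02,-0.02], "force": 20}}

```text
time: 6.82
ee_pos: [0.5299, 0.3292, 0.1324]
eef_rot: [0.008, 0.578, 0.816, -0.006]
contact_force: [0.1, 1.1, -0.1]
finger_gap: 0.0304
gripper_force: 0.0
```

Request:
{"name": "jog_arm", "arguments": {"gripper": [-1,-1,-1,-1,-1,-1,-1,-1,-1,-1], "dp": [[0,0,0],[0,0,0],[0,0,0],[0,0,0],[0,0,0],[0,0,0],[0,0,-2],[0,0,-4],[0,0,-6],[0,0,-6]], "twist": [0,0,0,0,0,0,0,0,0,0]}}

```text
time: 7.65
ee_pos: [0.5297, 0.3292, 0.1384]
eef_rot: [0.008, 0.578, 0.816, -0.006]
contact_force: [0.6, -0.8, -3.1]
finger_gap: 0.0204
gripper_force: 20.0
```

```bash
python3 -c "
from h import *
go(.5303,.3292,.13)"
```

```text
pos [0.5297 0.3292 0.1384] toolx az 109.3 z [ 0.006 -0.018 -1.   ] j [ 0.43  0.37  1.48 -0.02  1.3   0.1 ] dp [-0.   0.6  8.4] rows 0.2
```

Request:
{"name": "jog_arm", "arguments": {"gripper": [-1,-1,-1,-1,-1,-1,-1,-1,-1,-1], "dp": [[0,0,0],[0,0,0],[0,0,0],[0,0,0],[0,0,0],[0,0,0],[0,0,0],[0,0,0],[0,0,0],[0,0,0]], "twist": [-0.08,-0.18,-0.28,-0.38,-0.48,-0.58,-0.68,-0.78,-0.85,-0.88]}}

```text
time: 8.48
ee_pos: [0.5296, 0.3291, 0.1382]
eef_rot: [0.004, 0.175, 0.985, -0.009]
contact_force: [0.3, 0.6, -4.7]
finger_gap: 0.0209
gripper_force: 20.0
```

Request:
{"name": "jog_arm", "arguments": {"gripper": [-1,-1,-1,-1,-1,-1,-1,-0.6,0,1], "dp": [[0,0,0],[0,0,2],[0,0,4],[0,0,5],[0,0,6],[0,0,6],[0,0,6],[0,0,6],[0,0,6],[0,0,6]], "twist": [0,0,0,0,0,0,0,0,0,0]}}

```text
time: 9.32
ee_pos: [0.5308, 0.3295, 0.1333]
eef_rot: [0.006, 0.176, 0.984, -0.008]
contact_force: [0.4, -0.2, 0.2]
finger_gap: 0.0309
gripper_force: 0.0
```

```bash
python3 -c "
from h import *
go(.5303,.3292,.13)"
```

```text
pos [0.5308 0.3295 0.1333] toolx az 159.7 z [ 0.009 -0.017 -1.   ] j [ 0.43  0.37  1.48 -0.02  1.28 -0.78] dp [ 0.4 -0.5  3.3] rows 0.1
```

Request:
{"name": "jog_arm", "arguments": {"gripper": [1,1,1,1,1,1,1,1,1,1], "dp": [[0,0,0],[0,0,-25],[0,0,-60],[0,0,-100],[0,0,-140],[0,-20,-175],[-10,-45,-205],[-20,-70,-240],[-30,-95,-270],[-40,-120,-300]], "twist": [0,0,0,0,0,0,0,0,0,0]}}

```text
time: 10.15
ee_pos: [0.5238, 0.2073, 0.4372]
eef_rot: [0.006, 0.176, 0.984, -0.008]
contact_force: [1.4, 0.0, 0.7]
finger_gap: 0.0938
gripper_force: 0.0
```

```bash
python3 - <<'E'
from h import *
go(.564,-.205,.55)
for n in ("scene","side"):
    q=pts(n,np.load(n+"0.npy")).reshape(-1,3)
    az=np.degrees(np.arctan2(q[:,1],q[:,0])); r=np.hypot(q[:,0],q[:,1])
    for lo,hi in ((.4,.6),(.6,.8),(.8,1.1)):
        m=(abs(az+20)<14)&(q[:,2]>lo)&(q[:,2]<hi)&(r>.4)
        if m.any(): print(n,lo,r[m].min().round(3), np.percentile(r[m],1).round(3))
E
```

```text
pos [0.5238 0.2073 0.4372] toolx az 159.8 z [ 0.009 -0.018 -1.   ] j [ 0.23  0.11  1.19 -0.02  1.84 -0.99] dp [-181.8 -374.5 -105.2] rows 10.3
scene 0.4 1.17 1.187
scene 0.6 1.141 1.15
scene 0.8 2.002 2.01
side 0.4 1.173 1.182
side 0.6 1.147 1.149
```

Request:
{"name": "jog_arm", "arguments": {"gripper": [1,1,1,1,1,1,1,1,1,1], "dp": [[-18,-37,-11],[-36,-74,-22],[-54,-111,-33],[-72,-148,-44],[-90,-185,-55],[-108,-222,-66],[-126,-259,-77],[-144,-296,-88],[-162,-333,-98],[-180,-370,-105]], "twist": [0,0,0,0,0,0,0,0,0,0]}}

```text
time: 10.98
ee_pos: [0.5631, -0.1933, 0.5477]
eef_rot: [0.006, 0.176, 0.984, -0.009]
contact_force: [1.0, 0.6, 0.3]
finger_gap: 0.094
gripper_force: 0.0
```

Request:
{"name": "jog_arm", "arguments": {"gripper": [1,1,1,1,1,1,1,1,1,1], "dp": [[-410,0,0],[-410,0,0],[-410,0,0],[-410,0,0],[-410,0,0],[-410,0,0],[-410,0,0],[-410,0,0],[-410,0,0],[-410,0,0]], "twist": [0,0,0,0,0,0,0,0,0,0]}}

```text
time: 11.82
ee_pos: [0.7598, -0.267, 0.4638]
eef_rot: [0.021, 0.176, 0.984, -0.011]
contact_force: [0.6, 0.0, 0.4]
finger_gap: 0.0939
gripper_force: 0.0
```

```bash
python3 - <<'E'
from h import *
go(.564,-.205,.55)
E
```

```text
pos [ 0.7598 -0.267   0.4638] toolx az 159.8 z [ 0.038 -0.029 -0.999] j [-0.44  0.77  0.23 -0.01  2.1  -1.66] dp [201.  -10.9 -95.3] rows 5.3
```

Request:
{"name": "jog_arm", "arguments": {"gripper": [1,1,1,1,1,1,1,1,1,1], "dp": [[-1500,0,-500],[-1500,0,-500],[-1500,0,-500],[-1500,0,-500],[-1500,0,-500],[-1500,0,-500],[-1500,0,-500],[-1500,0,-500],[-1500,0,-500],[-1500,0,-500]], "twist": [0,0,0,0,0,0,0,0,0,0]}}

```text
time: 12.65
ee_pos: [0.8003, -0.2862, 0.4096]
eef_rot: [0.037, 0.176, 0.984, -0.014]
contact_force: [0.1, 0.0, 0.3]
finger_gap: 0.0939
gripper_force: 0.0
```

```bash
python3 - <<'E'
from h import *
go(.564,-.205,.55)
E
```

```text
pos [ 0.8003 -0.2862  0.4096] toolx az 159.8 z [ 0.068 -0.04  -0.997] j [-0.44  0.83  0.23 -0.01  2.   -1.66] dp [ 238.1   -7.7 -159.3] rows 6.9
```

Request:
{"name": "jog_arm", "arguments": {"gripper": [1,1,1,1,1,1,1,1,1,1], "dp": [[-1500,0,-900],[-1500,0,-900],[-1500,0,-900],[-1500,0,-900],[-1500,0,-900],[-1500,0,-900],[-1500,0,-900],[-1500,0,-900],[-1500,0,-900],[-1500,0,-900]], "twist": [2.4,2.4,2.4,2.4,2.4,2.4,2.4,2.4,2.4,2.4]}}

```text
time: 13.48
ee_pos: [0.843, -0.3056, 0.4671]
eef_rot: [0.147, 0.711, 0.687, 0.034]
contact_force: [0.6, 0.2, 0.0]
finger_gap: 0.0937
gripper_force: 0.0
```

```bash
python3 - <<'E'
from h import *
go(.564,-.205,.55)
E
```

```text
pos [ 0.843  -0.3056  0.4671] toolx az 86.8 z [ 0.251 -0.162 -0.954] j [-0.43  0.78  0.23 -0.05  1.83 -0.41] dp [  71.3 -249.8 -165.4] rows 7.4
```

```bash
python3 - <<'E'
from h import *
s=robot.state(); M=RM(s["eef_rot"]); v=np.array([.86,.05,.5]); print((M.T@v*1700).round(0))
E
```

```text
[  33. 1630. -459.]
```

Request:
{"name": "jog_arm", "arguments": {"gripper": [1,1,1,1,1,1,1,1,1,1], "dp": [[30,1630,-460],[30,1630,-460],[30,1630,-460],[30,1630,-460],[30,1630,-460],[30,1630,-460],[30,1630,-460],[30,1630,-460],[30,1630,-460],[30,1630,-460]], "twist": [2.4,2.4,2.4,2.4,2.4,2.4,2.4,2.4,2.4,2.4]}}

```text
time: 14.32
ee_pos: [0.9318, -0.2275, 0.4974]
eef_rot: [0.166, 0.955, 0.141, 0.199]
contact_force: [-1.2, 0.4, 0.1]
finger_gap: 0.0937
gripper_force: 0.0
```

```bash
cat >> h.py <<'E'
def lean():
    M=RM(robot.state()["eef_rot"]); z=M[:,2]
    h=np.array([z[0],z[1],0]);h/=np.linalg.norm(h); want=np.cross([0,0,1],h)  # horizontal perpendicular
    a=np.arctan2(M[:,0]@want,M[:,1]@want)  # twist to bring tool y onto +want is -a
    print("lean %.1f az %.1f twist to +perp %.3f or %.3f"%(np.degrees(np.arccos(-z[2])),np.degrees(np.arctan2(z[1],z[0])),-a,-a+np.pi*np.sign(a)))
E
python3 - <<'E'
from h import *
go(.5305,.329,.30); lean()
E
```

```text
pos [ 0.9318 -0.2275  0.4974] toolx az 20.9 z [ 0.428 -0.261 -0.865] j [-0.28  0.78  0.23 -0.13  1.62  0.95] dp [-232.5 -659.  -146. ] rows 17.1
lean 30.1 az -31.4 twist to +perp -2.301 or 0.841
```

```bash
python3 - <<'E'
from h import *
go(.69,.10,.49)
E
```

```text
pos [ 0.9318 -0.2275  0.4974] toolx az 20.9 z [ 0.428 -0.261 -0.865] j [-0.28  0.78  0.23 -0.13  1.62  0.95] dp [-105.4 -348.4 -182.5] rows 9.8
```

Request:
{"name": "jog_arm", "arguments": {"gripper": [1,1,1,1,1,1,1,1,1,1], "dp": [[-10,-35,-18],[-21,-70,-36],[-32,-105,-55],[-42,-140,-73],[-53,-174,-91],[-63,-209,-110],[-74,-244,-128],[-84,-279,-146],[-95,-314,-164],[-105,-348,-182]], "twist": [0.1,0.2,0.3,0.4,0.5,0.6,0.7,0.8,0.84,0.84]}}

```text
time: 15.15
ee_pos: [0.6869, 0.0993, 0.4899]
eef_rot: [0.07, 0.931, -0.259, 0.249]
contact_force: [1.0, 1.2, 0.4]
finger_gap: 0.094
gripper_force: 0.0
```

```bash
python3 - <<'E'
from h import *
z=RM(robot.state()["eef_rot"])[:,2]
C=np.array([.5307,.3293,.137]); go(*(C-.1*z)); lean()
E
```

```text
pos [0.6869 0.0993 0.4899] toolx az -31.1 z [ 0.428 -0.26  -0.866] j [ 0.18  0.13  1.15 -0.34  1.46  2.27] dp [-395.2 -116.9   78.9] rows 10.1
lean 30.0 az -31.3 twist to +perp -3.138 or 0.004
```

Request:
{"name": "jog_arm", "arguments": {"gripper": [1,1,1,1,1,1,1,1,1,1], "dp": [[-40,-12,8],[-80,-24,16],[-120,-36,24],[-160,-47,32],[-200,-59,40],[-240,-71,48],[-280,-83,56],[-320,-95,64],[-360,-107,72],[-395,-117,79]], "twist": [0,0,0,0,0,0,0,0,0,0]}}

```text
time: 15.98
ee_pos: [0.5214, 0.3147, 0.255]
eef_rot: [0.065, 0.942, -0.236, 0.229]
contact_force: [0.1, -0.3, -0.2]
finger_gap: 0.0942
gripper_force: 0.0
```

```bash
sed -i 's/go(.523,.326,.2,s)/go(.523,.326,.2,s); lean()/' w.py; python3 w.py w2; python3 - <<'E'
from h import *
z=RM(robot.state()["eef_rot"])[:,2]
C=np.array([.5307,.3293,.137]); go(*(C+.009*z)); lean()
E
```

```text
pos [0.5214 0.3147 0.255 ] toolx az -28.0 z [ 0.401 -0.231 -0.886] j [ 0.64  0.15  1.59 -0.47  1.24  2.82] dp [-28.9 -11.5  46.8] rows 1.3
lean 27.5 az -30.1 twist to +perp -3.108 or 0.034
0.003 114 [0.505 0.303 0.003] [0.56  0.368 0.012] [532.3 335.8] [54.7 65.2] 0.5
0.08 108 [0.509 0.308 0.09 ] [0.532 0.322 0.099] [519.8 314.5] [ 8.  24.5] 66.3
0.105 23 [0.521 0.314 0.107] [0.529 0.318 0.11 ] [524.7 315.4] [3.1 8.2] 61.8
0.12 264 [0.5   0.309 0.123] [0.558 0.346 0.155] [528.7 327.3] [21.8 56.3] 70.0
0.155 1182 [0.506 0.311 0.155] [0.554 0.344 0.168] [529.2 327.3] [21.7 44.9] 69.8
pos [0.5213 0.3144 0.2537] toolx az -28.0 z [ 0.4   -0.232 -0.887] j [ 0.64  0.15  1.59 -0.47  1.24  2.82] dp [-52.7 -19.4 112.9] rows 3.0
lean 27.5 az -30.1 twist to +perp -3.108 or 0.034
```

View pics/w2.png

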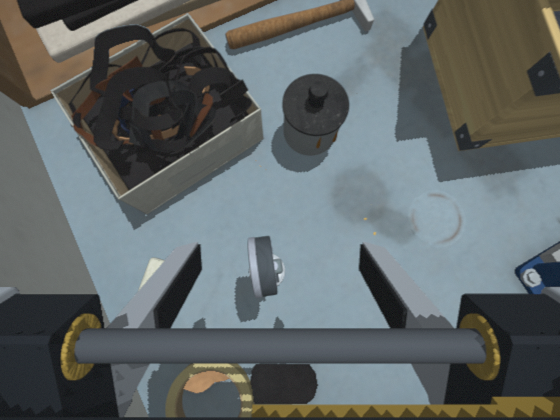

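The wrist view shows the drum edge-on at (262,267), standing upright and unobstructed. Joint 6 is at its limit, so I'll make a half turn back, which gives the same grasp.

Request:
{"name": "jog_arm", "arguments": {"gripper": [1,1,1,1,1,1,1,1,1,1], "dp": [[0,0,0],[0,0,0],[0,0,0],[0,0,0],[0,0,0],[0,0,0],[0,0,0],[0,0,0],[0,0,0],[0,0,0]], "twist": [-0.12,-0.24,-0.37,-0.5,-0.62,-0.75,-0.87,-1,-1.12,-1.24]}}

```text
time: 16.87
ee_pos: [0.5252, 0.3126, 0.2593]
eef_rot: [0.187, 0.904, 0.354, 0.151]
contact_force: [-0.9, -0.4, 0.3]
finger_gap: 0.0942
gripper_force: 0.0
```

Request:
{"name": "jog_arm", "arguments": {"gripper": [1,1,1,1,1,1,1,1,1,1], "dp": [[0,0,0],[0,0,0],[0,0,0],[0,0,0],[0,0,0],[0,0,0],[0,0,0],[0,0,0],[0,0,0],[0,0,0]], "twist": [-0.12,-0.24,-0.37,-0.5,-0.62,-0.75,-0.87,-1,-1.12,-1.24]}}

```text
time: 17.7
ee_pos: [0.5252, 0.3126, 0.2593]
eef_rot: [0.24, 0.53, 0.813, 0.014]
contact_force: [0.3, 0.5, 0.5]
finger_gap: 0.0943
gripper_force: 0.0
```

```bash
python3 - <<'E'
from h import *
z=RM(robot.state()["eef_rot"])[:,2]
C=np.array([.529,.3273,.137]); go(*(C-.07*z)); lean()
E
```

```text
pos [0.5252 0.3126 0.2593] toolx az 110.5 z [ 0.405 -0.232 -0.884] j [ 0.63  0.14  1.59 -0.47  1.24  0.33] dp [ 57.5 -24.2  36.3] rows 1.7
lean 27.8 az -29.7 twist to +perp -0.635 or 2.506
```

Request:
{"name": "jog_arm", "arguments": {"gripper": [1,1,1,1,1,1,1,1,1,1], "dp": [[20,-8,10],[40,-16,20],[57,-24,30],[57,-24,36],[57,-24,36],[57,-24,50],[57,-24,70],[57,-24,90],[57,-24,108],[57,-24,115]], "twist": [-0.12,-0.24,-0.36,-0.48,-0.6,-0.635,-0.635,-0.635,-0.635,-0.635]}}

```text
time: 18.53
ee_pos: [0.5321, 0.3238, 0.1264]
eef_rot: [0.231, 0.252, 0.938, -0.063]
contact_force: [-0.0, 0.8, 0.7]
finger_gap: 0.0943
gripper_force: 0.0
```

```bash
python3 w.py w3; python3 - <<'E'
from h import *
z=RM(robot.state()["eef_rot"])[:,2]
C=np.array([.529,.3273,.137]); go(*(C+.009*z)); lean()
E
```

```text
pos [0.5321 0.3238 0.1264] toolx az 149.9 z [ 0.402 -0.234 -0.885] j [ 0.64  0.31  1.68 -0.53  1.02 -0.15] dp [-26.3  -2.8 -69.3] rows 1.8
lean 27.7 az -30.3 twist to +perp 0.005 or -3.137
0.003 1820 [0.504 0.302 0.003] [0.552 0.351 0.015] [527.6 327.2] [48.  46.9] 32.6
0.08 1121 [0.508 0.308 0.08 ] [0.539 0.341 0.1  ] [522.4 326.2] [32.5 23.2] 63.8
0.105 54 [0.508 0.327 0.112] [0.547 0.344 0.12 ] [526.2 337.3] [39.8 16.5] 7.3
0.12 3616 [0.485 0.279 0.12 ] [0.557 0.373 0.155] [521.7 327.1] [99.9 51.2] 48.9
0.155 2836 [0.481 0.286 0.155] [0.55  0.374 0.17 ] [522.5 327. ] [97.8 39.3] 54.5
pos [0.5317 0.3236 0.1257] toolx az 150.0 z [ 0.401 -0.235 -0.885] j [ 0.64  0.31  1.68 -0.53  1.02 -0.15] dp [-1.6  1.9 -3. ] rows 0.1
lean 27.7 az -30.3 twist to +perp 0.005 or -3.137
```

Request:
{"name": "jog_arm", "arguments": {"gripper": [0.3,0,-0.2,-0.3,-0.38,-0.45,-0.52,-0.6,-0.7,-0.8], "dp": [[-2,2,-3],[-2,2,-3],[-2,2,-3],[-2,2,-3],[-2,2,-3],[-2,2,-3],[-2,2,-3],[-2,2,-3],[-2,2,-3],[-2,2,-3]], "twist": [0,0,0,0,0,0,0,0,0,0], "force": 25}}

```text
time: 19.42
ee_pos: [0.5316, 0.3275, 0.1307]
eef_rot: [0.231, 0.25, 0.938, -0.062]
contact_force: [0.9, -0.2, -0.4]
finger_gap: 0.0311
gripper_force: 0.0
```

Request:
{"name": "jog_arm", "arguments": {"gripper": [-1,-1,-1,-1,-1,-1,-1,-1,-1,-1], "dp": [[0,0,0],[0,0,0],[0,0,0],[0,0,0],[0,0,0],[0,0,0],[0,0,0],[0,0,0],[-1,0,-3],[-2,0,-6]], "twist": [0,0,0,0,0,0,0,0,0,0]}}

```text
time: 20.25
ee_pos: [0.5295, 0.3272, 0.1356]
eef_rot: [0.23, 0.25, 0.938, -0.063]
contact_force: [0.3, 0.3, -2.6]
finger_gap: 0.0209
gripper_force: 25.0
```

```bash
python3 - <<'E'
from h import *
s=robot.state(); M=RM(s["eef_rot"]); go(*(s["ee_pos"]+[0,0,.28])); lean(); print(s["finger_gap"],s["gripper_force"],s["contact_force"],s["moment"])
E
```

```text
pos [0.5295 0.3272 0.1356] toolx az 150.2 z [ 0.4   -0.234 -0.886] j [ 0.65  0.3   1.67 -0.52  1.04 -0.16] dp [-129.7   -1.  -248.1] rows 6.7
lean 27.6 az -30.3 twist to +perp 0.008 or -3.134
0.020919686247103414 24.977068305015564 [ 0.27302788  0.27861133 -2.57953876] [ 0.33574552  0.34940829 -0.02274817]
```

```bash
cat >> h.py <<'E'
EX=np.array([.9415,-.337,0]);EY=np.array([.337,.9415,0]);C0=np.array([.6051,-.1697,0]);EZ=np.array([0,0,1.])
def ch(x,y,z): return C0+EX*x/1000+EY*y/1000+EZ*z/1000
def rows(p0,wps):  # world waypoints -> dp from p0
    M=RM(robot.state()["eef_rot"])
    for w in wps: print((M.T@(np.array(w)-p0)*1000).round(0).astype(int).tolist())
OFF=np.array([.0033,.0003,.1307])
E
python3 - <<'E'
from h import *
p=robot.state()["ee_pos"]
A=p; B=p+[0,0,.205]; T=ch(-72,0,203)+OFF
print("lift");rows(A,[B]); print("B->T",np.linalg.norm(T-B));rows(B,[T]); 
for w in [(-72,0,203),(-35,0,150),(20,0,76),(42,0,22),(42,0,12)]: print(w);rows(T,[ch(*w)+OFF])
E
```

```text
lift
[-95, -1, -182]
B->T 0.4724750364457394
[-213, -404, 121]
(-72, 0, 203)
[0, 0, 0]
(-35, 0, 150)
[-8, 7, 64]
(20, 0, 76)
[-21, 17, 154]
(42, 0, 22)
[-16, 21, 212]
(42, 0, 12)
[-11, 21, 221]
```

Request:
{"name": "jog_arm", "arguments": {"gripper": [-1,-1,-1,-1,-1,-1,-1,-1,-1,-1], "dp": [[-4,0,-8],[-12,0,-23],[-22,0,-42],[-33,0,-63],[-45,0,-86],[-57,0,-109],[-69,-1,-132],[-80,-1,-153],[-89,-1,-170],[-95,-1,-182]], "twist": [0,0,0,0,0,0,0,0,0,0]}}

```text
time: 21.08
ee_pos: [0.5301, 0.3277, 0.3456]
eef_rot: [0.232, 0.251, 0.938, -0.061]
contact_force: [0.6, 0.2, -3.2]
finger_gap: 0.0205
gripper_force: 25.0
```

Request:
{"name": "jog_arm", "arguments": {"gripper": [-1,-1,-1,-1,-1,-1,-1,-1,-1,-1], "dp": [[-4,-8,2],[-12,-23,7],[-23,-44,13],[-35,-66,20],[-47,-89,26],[-59,-112,33],[-71,-135,40],[-83,-158,47],[-95,-180,54],[-106,-202,60]], "twist": [0,0,0,0,0,0,0,0,0,0]}}

```text
time: 21.92
ee_pos: [0.533, 0.0895, 0.3359]
eef_rot: [0.229, 0.25, 0.939, -0.063]
contact_force: [0.3, -0.4, -3.0]
finger_gap: 0.0209
gripper_force: 25.0
```

```bash
python3 - <<'E'
from h import *
s=robot.state();go(*(ch(-72,0,203)+OFF)); lean(); print(s["finger_gap"],s["contact_force"])
im,d=robot.grab_frame("scene"); save("s2",im); np.save("s2.npy",d)
q=pts("scene",d).reshape(-1,3); g=s["ee_pos"]-OFF
m=(np.hypot(*(q[:,:2]-g[:2]).T)<.07)&(q[:,2]>g[2]-.01)&(q[:,2]<g[2]+.11); k=q[m]
for a in np.arange(0,.11,.015):
    b=k[(k[:,2]>g[2]+a-.0075)&(k[:,2]<g[2]+a+.0075)]
    if len(b): print(round(a,3),len(b),(np.median(b,0)-g).round(4), (b.min(0)-g).round(3),(b.max(0)-g).round(3))
E
```

```text
pos [0.533  0.0895 0.3359] toolx az 150.2 z [ 0.399 -0.233 -0.887] j [ 0.2  -0.17  1.74 -0.33  1.22 -0.79] dp [-108.3 -199.6   59.7] rows 5.6
lean 27.5 az -30.3 twist to +perp 0.009 or -3.133
0.020889694527913595 [ 0.30945769 -0.40372706 -2.95325512]
0.0 60 [-0.0183  0.0078  0.0049] [-0.029 -0.023 -0.002] [0.008 0.025 0.007]
0.015 68 [-0.008   0.002   0.0089] [-0.028 -0.02   0.008] [0.014 0.018 0.022]
0.03 24 [-0.0089 -0.0047  0.0303] [-0.014 -0.01   0.023] [0.    0.006 0.037]
0.045 20 [-0.0086 -0.0034  0.0451] [-0.012 -0.01   0.038] [0.002 0.006 0.051]
0.06 27 [-0.0064 -0.003   0.0616] [-0.017 -0.009  0.053] [0.001 0.008 0.067]
0.075 24 [-0.0069 -0.0024  0.0737] [-0.016 -0.01   0.069] [-0.     0.007  0.082]
0.09 57 [-0.0093 -0.0004  0.0918] [-0.021 -0.017  0.084] [0.006 0.013 0.097]
0.105 18 [-0.0081 -0.0045  0.103 ] [-0.013 -0.014  0.098] [-0.001  0.007  0.11 ]
```

Request:
{"name": "jog_arm", "arguments": {"gripper": [-1,-1,-1,-1,-1,-1,-1,-1,-1,-1], "dp": [[-11,-20,6],[-23,-43,13],[-36,-66,20],[-48,-89,27],[-60,-111,33],[-72,-133,40],[-84,-155,46],[-94,-174,52],[-103,-190,57],[-108,-200,60]], "twist": [0,0,0,0,0,0,0,0,0,0]}}

```text
time: 22.8
ee_pos: [0.5401, -0.1454, 0.333]
eef_rot: [0.229, 0.251, 0.938, -0.063]
contact_force: [-0.3, 0.4, -3.6]
finger_gap: 0.0206
gripper_force: 25.0
```

Request:
{"name": "jog_arm", "arguments": {"gripper": [-1,-1,-1,-1,-1,-1,-1,-1,-1,-1], "dp": [[-1,1,8],[-3,2,22],[-5,4,40],[-8,7,60],[-11,9,80],[-14,11,100],[-17,13,119],[-19,15,135],[-20,16,147],[-21,17,154]], "twist": [0,0,0,0,0,0,0,0,0,0]}}

```text
time: 23.63
ee_pos: [0.6275, -0.1725, 0.2051]
eef_rot: [0.228, 0.25, 0.939, -0.062]
contact_force: [0.5, -0.1, -4.2]
finger_gap: 0.0211
gripper_force: 25.0
```

```bash
python3 - <<'E'
from h import *
s=robot.state(); lean(); print(s["finger_gap"],s["contact_force"])
print("now chest", ((s["ee_pos"]-OFF-C0)@np.array([EX,EY,EZ]).T).round(4))
rows(s["ee_pos"],[ch(42,0,40)+OFF,ch(42,0,16)+OFF,ch(42,0,12)+OFF])
im,d=robot.grab_frame("side"); save("s3",im); cv2.imwrite("pics/c3.png",cv2.resize(im[150:340,220:400],None,fx=3.1,fy=3.1)[...,::-1])
E
```

```text
lean 27.4 az -30.0 twist to +perp 0.004 or -3.138
0.021061307238669988 [ 0.47324889 -0.08202636 -4.1725176 ]
now chest [0.019  0.0035 0.0744]
[-5, 1, 41]
[6, 1, 63]
[8, 1, 66]
```

View pics/c3.png

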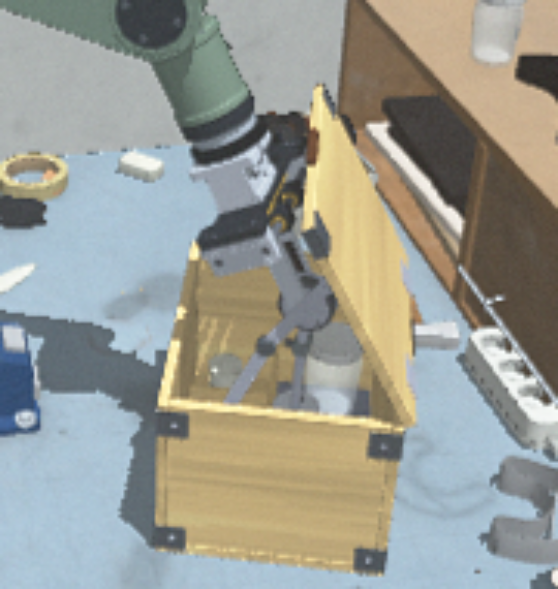

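The crop shows the leaning gripper holding the upright gauge at about (300,320), inside the chest and clear of both lid and stay. I'll lower it slowly.

Request:
{"name": "jog_arm", "arguments": {"gripper": [-1,-1,-1,-1,-1,-1,-1,-1,-1,-1], "dp": [[-1,0,5],[-2,0,13],[-4,1,25],[-5,1,36],[-3,1,44],[0,1,50],[3,1,55],[4,1,59],[5,1,61],[6,1,62]], "twist": [0,0,0,0,0,0,0,0,0,0]}}

```text
time: 24.52
ee_pos: [0.6497, -0.1843, 0.1512]
eef_rot: [0.231, 0.25, 0.938, -0.062]
contact_force: [0.1, -0.2, -3.5]
finger_gap: 0.0211
gripper_force: 25.0
```

```bash
python3 - <<'E'
from h import *
s=robot.state(); print(s["finger_gap"],s["contact_force"])
print("now chest", ((s["ee_pos"]-OFF-C0)@np.array([EX,EY,EZ]).T).round(4))
rows(s["ee_pos"],[s["ee_pos"]-[0,0,.005]])
E
```

```text
0.02110316091590524 [ 0.06126575 -0.24171488 -3.5319541 ]
now chest [ 0.0439 -0.0001  0.0205]
[2, 0, 4]
```

Request:
{"name": "jog_arm", "arguments": {"gripper": [-1,-1,-1,-1,-1,-1,-1,-1,-1,-1], "dp": [[0,0,1],[1,0,2],[1,0,3],[2,0,4],[2,0,4.5],[3,0,5],[3,0,5.5],[3,0,6],[3.5,0,6.5],[3.5,0,7]], "twist": [0,0,0,0,0,0,0,0,0,0]}}

```text
time: 25.35
ee_pos: [0.65, -0.1844, 0.1436]
eef_rot: [0.231, 0.25, 0.938, -0.062]
contact_force: [-0.3, -0.4, -3.2]
finger_gap: 0.0209
gripper_force: 25.0
```

```bash
python3 - <<'E'
from h import *
s=robot.state(); print(s["finger_gap"],s["contact_force"],s["moment"])
print("now chest", ((s["ee_pos"]-OFF-C0)@np.array([EX,EY,EZ]).T).round(4))
E
```

```text
0.020882099082312516 [-0.33286055 -0.42431506 -3.17027868] [0.35730924 0.31689162 0.01831358]
now chest [ 0.0442 -0.0001  0.0129]
```

Request:
{"name": "jog_arm", "arguments": {"gripper": [-1,-1,-1,-1,-1,-1,-1,-1,-1,-1], "dp": [[0,0,0.4],[0.4,0,0.7],[0.5,0,1],[0.7,0,1.3],[0.8,0,1.6],[1,0,1.9],[1.1,0,2.2],[1.2,0,2.4],[1.2,0,2.4],[1.2,0,2.4]], "twist": [0,0,0,0,0,0,0,0,0,0]}}

```text
time: 26.18
ee_pos: [0.6512, -0.185, 0.1429]
eef_rot: [0.233, 0.25, 0.938, -0.062]
contact_force: [-3.5, 1.6, 5.3]
finger_gap: 0.021
gripper_force: 25.0
```

Request:
{"name": "jog_arm", "arguments": {"gripper": [-1,-1,-1,-0.5,-0.45,-0.4,-0.3,-0.2,-0.1,0], "dp": [[0,0,-0.3],[-0.2,0,-0.6],[-0.4,0,-0.8],[-0.4,0,-0.8],[-0.4,0,-0.8],[-0.4,0,-0.8],[-0.4,0,-0.8],[-0.4,0,-0.8],[-0.4,0,-0.8],[-0.4,0,-0.8]], "twist": [0,0,0,0,0,0,0,0,0,0], "force": 4}}

```text
time: 27.02
ee_pos: [0.65, -0.1844, 0.1417]
eef_rot: [0.231, 0.25, 0.938, -0.062]
contact_force: [0.2, -0.2, 0.2]
finger_gap: 0.0453
gripper_force: 0.0
```

```bash
python3 - <<'E'
from h import *
s=robot.state(); print(s["finger_gap"],s["contact_force"]); lean()
p=s["ee_pos"]
print("chest tcp",((p-C0)@np.array([EX,EY,EZ]).T).round(4),s["joints"].round(2))
M=RM(s["eef_rot"]); print("toolx,y in chest",(np.array([EX,EY,EZ])@M).round(3).tolist())
im,d=robot.grab_frame("wrist"); save("w4",im); P=pts("wrist",d,s)
q=(P.reshape(-1,3)-C0)@np.array([EX,EY,EZ]).T
for lo,hi in ((.016,.026),(.1,.115),(.12,.16),(.165,.182)):
    k=q[(q[:,2]>lo)&(q[:,2]<hi)&(abs(q[:,0]-.044)<.035)&(abs(q[:,1])<.035)]
    if len(k): r=cv2.minAreaRect((k[:,:2]*1000).astype(np.float32)); print(lo,len(k),np.round(r[0],1),np.round(r[1],1),round(r[2],1))
# elbow: nearby points (chest) at y -120..-100, z .2-.3
k=q[(abs(q[:,1]+.111)<.015)&(q[:,2]>.2)&(q[:,2]<.3)&(abs(q[:,0])<.06)]
print(len(k)); 
E
```

```text
0.04528164629595 [ 0.23574963 -0.17962132  0.23949192]
lean 27.7 az -29.9 twist to +perp 0.001 or -3.141
chest tcp [0.0472 0.0013 0.1417] [-0.37  0.21  1.77 -0.11  0.69 -1.35]
toolx,y in chest [[-0.872, 0.177, 0.457], [0.156, 0.984, -0.083], [-0.465, -0.0, -0.885]]
0.016 1663 [42.3  0.5] [47.7 45.9] 82.2
0.1 1057 [36.4 -1.9] [22.5 32.4] 0.8
0.12 2266 [34.1  2. ] [66.9 37.4] 80.2
0.165 3509 [37.   0.4] [65.4 43.8] 79.8
0
```

Request:
{"name": "jog_arm", "arguments": {"gripper": [0,0,0,0,0,0,-0.5,-1,-1,-1], "dp": [[0,0,-6],[0,0,-16],[0,0,-30],[0,0,-46],[0,0,-64],[0,0,-84],[0,0,-104],[0,0,-124],[0,0,-144],[0,0,-160]], "twist": [0,0,0,0,0,0,0,0,0,0], "force": 20}}

```text
time: 27.9
ee_pos: [0.5852, -0.147, 0.2865]
eef_rot: [0.233, 0.25, 0.938, -0.062]
contact_force: [0.4, -0.9, 0.6]
finger_gap: 0.0239
gripper_force: 0.0
```

```bash
python3 - <<'E'
from h import *
K=np.array([EX,EY,EZ])
P=pts("side",np.load("side0.npy")); I=cv2.imread("pics/side0.png")
for v in range(258,265): print([(int(I[v,u].mean()),*((P[v,u]-C0)@K.T*1000).round(0).astype(int)) for u in range(302,310,2)])
s=robot.state(); p=s["ee_pos"]; print("tcp chest",((p-C0)@K.T).round(3), s["finger_gap"])
rows(p,[ch(-60,0,285),ch(-60,-105,258),ch(-26,-105,242)])
# gauge upright check by side view
im,d=robot.grab_frame("side"); Q=(pts("side",d).reshape(-1,3)-C0)@K.T; save("s5",im)
for z in (40,60,80,120,140,160): 
    k=Q[(abs(Q[:,2]*1000-z)<8)&(abs(Q[:,0]-.042)<.035)&(abs(Q[:,1])<.03)]; 
    if len(k): print(z,len(k),(np.median(k,0)*1000).round(1))
E
```

```text
[(138, np.int64(-34), np.int64(124), np.int64(75)), (103, np.int64(-20), np.int64(-108), np.int64(253)), (156, np.int64(-14), np.int64(-111), np.int64(255)), (152, np.int64(-9), np.int64(-113), np.int64(257))]
[(134, np.int64(-34), np.int64(129), np.int64(66)), (101, np.int64(-20), np.int64(-110), np.int64(250)), (137, np.int64(-14), np.int64(-111), np.int64(252)), (148, np.int64(-9), np.int64(-111), np.int64(252))]
[(115, np.int64(-33), np.int64(123), np.int64(66)), (98, np.int64(-19), np.int64(-113), np.int64(249)), (107, np.int64(-14), np.int64(-119), np.int64(254)), (126, np.int64(-8), np.int64(-115), np.int64(252))]
[(107, np.int64(-25), np.int64(-112), np.int64(245)), (85, np.int64(-19), np.int64(-118), np.int64(250)), (83, np.int64(-14), np.int64(-118), np.int64(250)), (113, np.int64(-8), np.int64(-114), np.int64(248))]
[(111, np.int64(-24), np.int64(-116), np.int64(244)), (78, np.int64(-19), np.int64(-116), np.int64(244)), (84, np.int64(-13), np.int64(-118), np.int64(247)), (88, np.int64(-8), np.int64(-117), np.int64(247))]
[(121, np.int64(-24), np.int64(-115), np.int64(240)), (81, np.int64(-19), np.int64(-117), np.int64(242)), (79, np.int64(-13), np.int64(-114), np.int64(240)), (92, np.int64(-8), np.int64(-114), np.int64(241))]
[(150, np.int64(-24), np.int64(-119), np.int64(240)), (95, np.int64(-18), np.int64(-121), np.int64(242)), (90, np.int64(-13), np.int64(-118), np.int64(240)), (107, np.int64(-11), np.int64(94), np.int64(75))]
tcp chest [-0.026  0.015  0.287] 0.023863681193683997
[28, -20, -13]
[24, -124, 20]
[2, -118, 49]
120 23 [ 39.7 -10.1 122.5]
140 68 [ 42.2  -9.1 140.6]
160 85 [ 42.3  -8.4 159.7]
```

Request:
{"name": "jog_arm", "arguments": {"gripper": [-1,-1,-1,-1,-1,-1,-1,-1,-1,-1], "dp": [[28,-20,-13],[28,-50,-6],[26,-85,6],[24,-115,16],[24,-126,20],[24,-126,20],[18,-124,28],[12,-122,36],[9,-121,41],[9,-121,41]], "twist": [0,0,0,0,0,0,0,0,0,0]}}

```text
time: 28.78
ee_pos: [0.5355, -0.257, 0.2426]
eef_rot: [0.231, 0.25, 0.938, -0.062]
contact_force: [-0.2, 1.1, 0.5]
finger_gap: 0.0002
gripper_force: 0.0
```

```bash
python3 - <<'E'
from h import *
K=np.array([EX,EY,EZ]); s=robot.state(); p=s["ee_pos"]; print("tcp chest",((p-C0)@K.T).round(4), s["finger_gap"],s["contact_force"])
rows(p,[ch(-26,-106,242),ch(-8,-106,233),ch(9,-106,214),ch(15,-106,206),ch(-90,-106,260)])
im,d=robot.grab_frame("side"); cv2.imwrite("pics/c4.png",cv2.resize(im[150:340,220:400],None,fx=3.1,fy=3.1)[...,::-1])
E
```

```text
tcp chest [-0.0361 -0.1056  0.2426] 0.0001793873608228442 [-0.23930397  1.10516104  0.53500867]
[-9, 1, 5]
[-20, 5, 21]
[-26, 8, 46]
[-28, 9, 56]
[39, -10, -40]
```

View pics/c4.png

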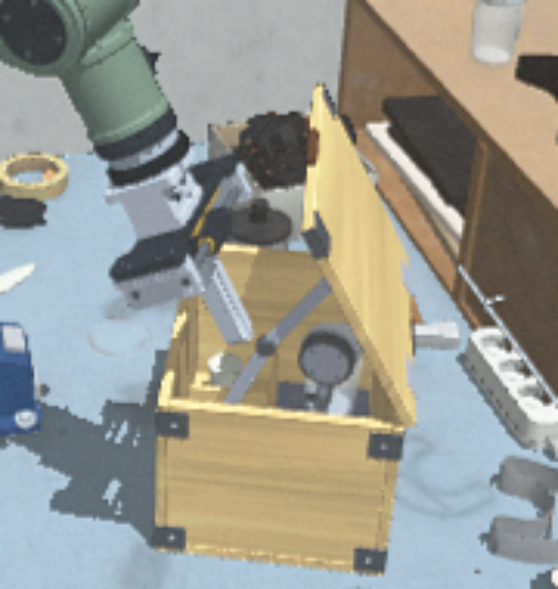

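The crop shows the gauge standing upright in the rear bay at about (325,365), let go. The shut fingertips at (243,338) are just in front of the boss at (265,347), so I'll push now.

Request:
{"name": "jog_arm", "arguments": {"gripper": [-1,-1,-1,-1,-1,-1,-1,-1,-1,-1], "dp": [[-5,1,3],[-9,1,5],[-13,2,10],[-17,4,16],[-20,5,22],[-22,6,30],[-24,7,38],[-26,8,46],[-28,9,52],[-29,9,57]], "twist": [0,0,0,0,0,0,0,0,0,0]}}

```text
time: 29.67
ee_pos: [0.578, -0.2704, 0.2022]
eef_rot: [0.222, 0.248, 0.941, -0.059]
contact_force: [-53.3, 34.8, 39.3]
finger_gap: -0.0
gripper_force: 31.4
```

```bash
python3 - <<'E'
from h import *
K=np.array([EX,EY,EZ]); s=robot.state(); p=s["ee_pos"]; print("tcp chest",((p-C0)@K.T).round(4), s["contact_force"])
rows(p,[ch(-36,-106,242),ch(-110,-80,290)])
im,d=robot.grab_frame("side"); cv2.imwrite("pics/c5.png",cv2.resize(im[150:340,220:400],None,fx=3.1,fy=3.1)[...,::-1])
E
```

```text
tcp chest [ 0.0084 -0.1039  0.2022] [-53.32868797  34.81364793  39.26737025]
[21, -10, -55]
[69, 3, -132]
```

View pics/c5.png

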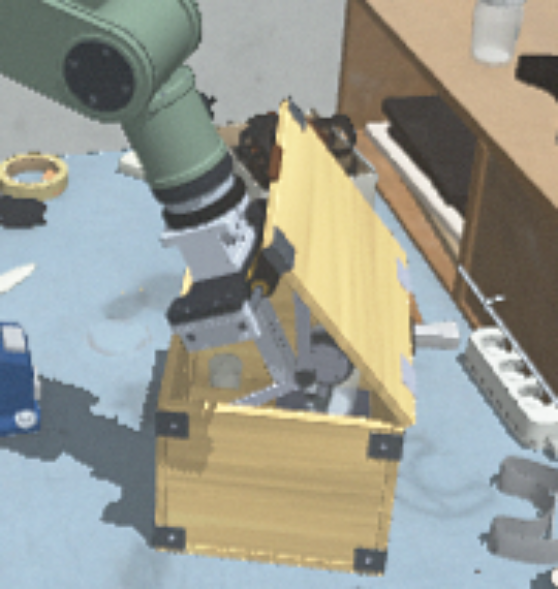

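The crop shows the stay well folded, with its elbow at about (308,378). The lid has sunk onto the gripper, so I'll back straight out to the front.

Request:
{"name": "jog_arm", "arguments": {"gripper": [-1,-1,-1,-1,-1,-1,-1,-1,-1,-1], "dp": [[20,-3,-11],[50,-9,-26],[85,-16,-45],[120,-22,-63],[155,-28,-81],[190,-34,-99],[215,-39,-112],[230,-42,-120],[230,-42,-120],[230,-42,-120]], "twist": [0,0,0,0,0,0,0,0,0,0]}}

```text
time: 30.55
ee_pos: [0.339, -0.1842, 0.2062]
eef_rot: [0.233, 0.251, 0.938, -0.063]
contact_force: [-0.1, -0.4, 0.3]
finger_gap: 0.0004
gripper_force: 0.0
```

```bash
python3 - <<'E'
from h import *
K=np.array([EX,EY,EZ]); s=robot.state(); p=s["ee_pos"]; print("tcp chest",((p-C0)@K.T).round(4), s["contact_force"],s["joints"].round(2),s["time"])
for n in("side",):
    im,d=robot.grab_frame(n); save(n+"6",im); np.save("side6.npy",d)
    Q=(pts(n,d).reshape(-1,3)-C0)@K.T; k=Q[(abs(Q[:,1])<.1)&(Q[:,0]>0)&(Q[:,0]<.1)&(Q[:,2]>.1)&(Q[:,2]<.42)]
    print(len(k),np.polyfit(k[:,0],k[:,2],1), np.percentile(Q[(abs(Q[:,1])<.1)&(abs(Q[:,0])<.12),2],[50,99]))
E
```

```text
tcp chest [-0.2457 -0.1033  0.2062] [-0.06352969 -0.42518022  0.27940298] [-0.87 -0.67  2.31  0.18  1.04 -1.97] 30.55
1302 [-0.51495567  0.25538694] [0.23687362 0.30057716]
```

Request:
{"name": "jog_arm", "arguments": {"gripper": [-1,-1,-1,-1,-1,-1,-1,-1,-1,-1], "dp": [[0,0,-5],[0,0,-10],[0,0,-20],[0,0,-20],[0,0,-20],[0,0,-20],[0,0,-20],[0,0,-20],[0,0,-20],[0,0,-20]], "twist": [0,0,0,0,0,0,0,0,0,0]}}

```text
time: 31.43
ee_pos: [0.3306, -0.1785, 0.2228]
eef_rot: [0.231, 0.25, 0.938, -0.062]
contact_force: [0.3, -0.7, -0.1]
finger_gap: 0.0005
gripper_force: 0.0
```

Request:
{"name": "jog_arm", "arguments": {"gripper": [-1,-1,-1,-1,-1,-1,-1,-1,-1,-1], "dp": [[0,0,0],[0,0,0],[0,0,0],[0,0,0],[0,0,0],[0,0,0],[0,0,0],[0,0,0],[0,0,0],[0,0,0]], "twist": [0,0,0,0,0,0,0,0,0,0]}}

```text
time: 32.27
ee_pos: [0.3307, -0.1786, 0.2231]
eef_rot: [0.231, 0.25, 0.938, -0.062]
contact_force: [-0.9, 0.3, 0.6]
finger_gap: 0.0004
gripper_force: 0.0
```

Request:
{"name": "jog_arm", "arguments": {"gripper": [-1,-1,-1,-1,-1,-1,-1,-1,-1,-1], "dp": [[0,0,0],[0,0,0],[0,0,0],[0,0,0],[0,0,0],[0,0,0],[0,0,0],[0,0,0],[0,0,0],[0,0,0]], "twist": [0,0,0,0,0,0,0,0,0,0]}}

```text
time: 33.1
ee_pos: [0.3307, -0.1786, 0.2231]
eef_rot: [0.231, 0.25, 0.938, -0.062]
contact_force: [-0.4, -0.3, 0.5]
finger_gap: 0.0004
gripper_force: 0.0
```

Request:
{"name": "jog_arm", "arguments": {"gripper": [-1,-1,-1,-1,-1,-1,-1,-1,-1,-1], "dp": [[0,0,0],[0,0,0],[0,0,0],[0,0,0],[0,0,0],[0,0,0],[0,0,0],[0,0,0],[0,0,0],[0,0,0]], "twist": [0,0,0,0,0,0,0,0,0,0]}}

```text
time: 33.93
ee_pos: [0.3307, -0.1786, 0.2231]
eef_rot: [0.231, 0.25, 0.938, -0.062]
contact_force: [-0.9, -0.1, -0.4]
finger_gap: 0.0004
gripper_force: 0.0
```

```bash
cat > lid.py <<'E'
from h import *
K=np.array([EX,EY,EZ])
im,d=robot.grab_frame("side"); save("side7",im)
Q=(pts("side",d).reshape(-1,3)-C0)@K.T; k=Q[(abs(Q[:,1])<.1)&(abs(Q[:,0])<.09)&(Q[:,2]>.1)&(Q[:,2]<.42)]
print(robot.state()["time"],robot.state()["contact_force"].round(1),len(k),np.polyfit(k[:,0],k[:,2],1))
cv2.imwrite("pics/c7.png",cv2.resize(im[150:340,200:400],None,fx=3,fy=3)[...,::-1])
E
python3 lid.py
```

```text
33.9833 [ 0.1  0.4 -0.2] 2362 [0.0008055  0.19756681]
```

View pics/c7.png

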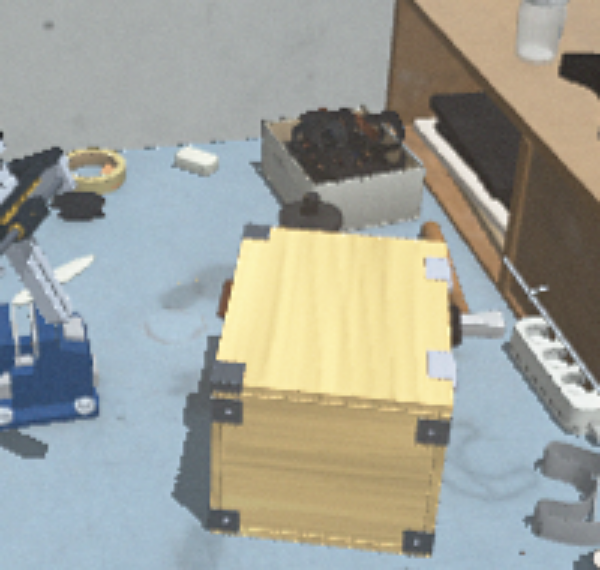

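The picture shows the lid lying flat on the chest, from (240,230) to (450,410), at z = 0.1975 with almost no slope, and the robot clear of it. The other things look unmoved. I'm handing in.

```bash
python3 -c "
from cell import robot; print(robot.close_job())"
```

```text
the job is handed in; nothing more can be done
None
```

The gauge was left standing upright on the felt beside the jar, last seen just before the stay was broken. The lid is fully shut, the other things look unmoved, and the job is handed in at about 34 s; no verdict came back. The one risk is that the lid settled on the gripper during the stay push (wrist force about 75 N, under the 120 N limit), which may have passed the 40 N limit on the gripper's body.

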